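Light the formed bracket under the sprung lid

TASK

Lift the formed U-shaped bracket out of the open die and set it down, without dropping it, flat in the tray in front of the light box, open side up and lengthwise with its long side running straight towards the box. Then raise the light box's spring-loaded lid by its round grip until the lid is in line with the pointer beside it, and finish while still holding it there; never let it snap shut, and leave the pointer and everything else on the bench where they are.

Things in the scene. Friction and masses are not known exactly. Their poses are not given: they have to be found in the camera images.
- station: Light box, fixed: base plate 310 x 190 x 6 mm (x -135 to 175) carrying a low-rimmed tray and, beyond it (x 0 to 170), a white box 180 mm wide, 70 high, with a sprung lid. Origin on the bench below the middle of the box's near wall; +x from the tray to the box and hinge, +y along the hinge to the pointer's side, z up. Nothing taller than the rim over the tray half.
- tray (a point): Centre of the tray's floor, 6 mm above the bench, 75 mm in front (-x) of the station's origin; axes as the station's. Inside the tray measures 108 mm along x and 124 mm along y; its rim is 4 mm thick and stands 8 mm above the floor.
- lid_hinge (a point): Middle of the lid's hinge axis, at station x = 165 mm, 72 mm above the bench; the axis runs along the station's y.
- lid_grip (a point): Centre of the lid's black grip: an upright disc, 28 mm across, 14 mm thick along the station's y (pinch it along y), on a stem; its centre is 31 mm above the lid's top. In the lid's turning frame (x from tray to hinge, z out of the lid's top) it is at x = -150, z = +36 mm from the hinge axis; lid shut, 108 mm above the bench. Axes turn with the lid.
- lid (a joint): Lid angle in rad: 0 shut and level, grows as the near edge rises about the hinge; stop at 1.4. A spring always pulls it shut: at the grip it takes 4 N to start, at 0.8 rad 6 N along its arc (12 N if pulled straight up). The grip's disc can turn between the fingertips, so the tool may stay pointing straight down. The lid is a 5 mm plate, 168 x 178 mm.
- pointer (a joint): Angle in rad of the pointer that marks the wanted lid angle, measured as the lid's: lid and pointer are in line when the two joint values are equal. Set somewhere from 0.45 to 0.85, held by slight friction: do not touch.
- pointer_tip (a point): On the thin dark steel pointer arm, near its tip with a small square flag (14 mm), 125 mm from the hinge axis; the arm (8 mm high) turns about the lid's hinge axis, 104 mm to the station's +y side from the lid's middle. The point turns with the pointer (x from the tip to the hinge).
- die: Lower half of a forming die, fixed: base plate 170 x 130 x 12 mm, on it a steel block 110 x 100 mm, top 34 mm above the bench, with an open cavity 68 x 44 mm, 16 mm deep, in its middle; two guide pillars, 18 mm across, rise to 60 mm above the bench at x, y = +69, +46 and -69, -46 mm. Origin on the bench under the cavity's centre, x along the cavity's length, z up.
- bracket: Formed bracket, bare metal, 0.1 to 0.2 kg: a U channel 64 mm long (x), 40 wide over its two upright flanges (y), 48 high, 4 thick, a dark hole in each flange. Origin at the centre of its underside, z up to the open side. It starts in the die's cavity, x along it, underside 18 mm above the bench, flanges 32 mm above the block: grip across the flanges from above.
- blank: Bystander: flat bare metal strip 100 x 62 x 4 mm lying near the die. Leave alone.
- punch: Bystander: the die's upper half lying on its back beyond the die, a dark plate 70 x 120 x 16 mm with a steel punch standing up to 46 mm. Leave alone.
- marker: Bystander: marker pen 115 mm long, 14 mm thick. Leave alone.
- wrench: Bystander: wrench 190 mm long lying flat. Leave alone.
- driver: Bystander: screwdriver 200 mm long lying flat. Leave alone.
There are look-alikes about, which are no part of the job. Of the things shaped like the bracket, the metal one is meant.

How it is judged:
On the way, in this order (a step that is already met when the one before it is completed fails the run):
1. the bracket is lifted clear of the die's block (z of bracket in the frame of die above 0.036 m), for 0.1 s.
2. the bracket lies flat in the tray, open side up, long side towards the box, released (horizontal distance between bracket and tray below 0.055 m and z of bracket in the frame of tray between -0.003 and 0.004 m and angle between bracket's own z axis and vertical below 0.1 rad and angle between the x axis of bracket and the x axis of station, either way round below 0.26 rad and linear speed of bracket below 0.03 m/s and contact force between the fingers and bracket below 0.05 N), for 0.2 s.
3. the fingers hold the lid in line with the pointer (angle between the x axis of lid_grip and the x axis of pointer_tip, either way round below 0.08 rad and velocity of joint lid between -0.1 and 0.1 rad/s and contact force between the fingers and lid above 1 N and contact force between lid and bracket below 0.1 N), for 0.3 s.
At the end, for the whole second after the job is handed in: The bracket rests released on the tray's floor, upright within 0.1 rad, its long side within 0.26 rad of the direction towards the box; the fingers carry the lid, at rest, within 0.08 rad of the pointer (all of step 2 and all of step 3); the arm keeps its last pose, push and grip.
It fails at once if the bracket was dropped (falls faster than 0.6 m/s out of the fingers) (linear speed of bracket above 0.6 m/s and contact force between the fingers and bracket below 0.05 N).
It fails at once if the lid snapped shut (closing faster than 3 rad/s) (velocity of joint lid below -3 rad/s).
It fails at once if the pointer was moved by more than 12 mm (distance of pointer_tip from where it was at the start of the episode above 0.012 m).
It fails at once if something else on the bench was moved by more than 30 mm (distance of any of blank, punch, marker, wrench, driver from where it was at the start of the episode above 0.03 m).
It also fails if it takes over 58 s, if anything falls off the work surface, if the arm or the gripper's body presses on something with over 40 N, if the wrist force passes 120 N, or if a joint passes its speed limit or range.

ROBOT

A 6-joint arm with a two-finger parallel gripper is mounted at the origin on the work surface. World frame = base frame: x ahead of the robot, y to its left, z up, the work surface at z = 0. Lengths are in m, angles in rad, forces in N, time in s.
With the tool pointing down it reaches from about 0.35 to 0.85 m from the base axis. Payload 8.1 kg.
Tool frame: the origin (TCP) lies on the mounting face of the last link; the fingertips stand 186 mm ahead of it and the grasp point (between the pads) lies 167 mm ahead of it (robot.finger_overhang is the distance from the TCP to the fingertips, in m); z points along the fingers, y is the line along which they close (so a half turn about z gives the same grasp; the last joint's range is limited). The gripper opens to 93 mm and grips with 3 to 60 N. Pads are 15 mm wide; open, the fingers measure 128 mm over their backs; the gripper's body (75 mm by 188 mm) begins 65 mm behind the grasp point.
Start: joints at [1.075, 0.13, 1.488, -0, 1.523, -0.085], TCP at [0.24, 0.55, 0.405] pointing down, gripper open.
Joint ranges: [-2.96, 2.96], [-0.89, 2.26], [0.02, 2.5], [-1.34, 4.48], [0, 2.73], [-2.66, 2.66]. Speed limits (rad/s): [2.39, 2.39, 2.79, 3.14, 3.14, 3.14].

INTERFACE

Orientations are given as a rotation vector (axis times angle).
In Python, from plant import readout, read_camera, get_calibration, job, robot gives the robot as it stands.
- The arm moves only by the shell command python3 -m handwheel 'ROWS' [FORCE]. ROWS is JSON, a list of rows, each a list of 5 numbers: the shift along the world's x, y, z in cm, then the turn about the world's z in rad, then the closure, from 0 (fully open) to 1 (shut). In form: [[tx, ty, tz, spin, gripper], ...]. A call has 1 to 10 rows; each row shifts and turns the commanded pose from where the row before left it; what a row does not reach is not made up. A row lasts 1/8 s, in which the tool goes at most 62.5 mm and 10.7 degrees, less where a joint would pass 70% of its speed; a pose out of reach is approached as far as the arm can. A call is refused whole if a number of a shift passes 6.25 or a number of a turn 0.188, either way. A call with a gripper value outside its range is refused whole. The fingers move at their own pace and stop on an object; FORCE is the grip in N (left out, the last holds). Time passes only in rows, so rows that do not move let the fingers close. It gives the time, the measured TCP pose, the force, the opening and the grip force at its end, in the units of the state.
- readout.read_state(): the state, without advancing time (a new reading comes with each control period).
- read_camera(name): name is "scene" or "side" or "wrist"; returns the picture (384x512x3 uint8, red, green, blue); there is no depth.
- get_calibration(name): a dict with "fovy" (degrees; the focal length in pixels is half the picture's height over the tangent of half this angle, whatever the lens; pixels are square), "cx", "cy" (the principal point, pixels), "pose" (4x4, takes a point from camera to world coordinates). Camera axes: x right, y down, z forward; pixel columns grow to the right and rows downward; lengths in m; the calibration is good to about 2 mm. The wrist camera is an equidistant fisheye: a pixel r from the principal point sees the ray r / f radians off the axis. A picture is of the moment at which its call begins: read the wrist's pose just before it. get_calibration takes no time and is no camera call; for the wrist camera it gives the pose at the moment of the call.
- job.close_job(): hands the job in; it is judged then, once.
The state is a dict: "t": time; "q": joint angles; "dq": joint speeds; "joint_torque": joint torques, N m; "tool_pos": TCP position; "orientation": TCP orientation; "force": force on the tool from outside, world axes, zero at the start; "wrist_torque": the same for the moment, N m; "opening": finger opening in m; "gripper_force": force on a finger pad.
Only numpy, scipy, OpenCV 4.12 (cv2) and the standard library are available. Lean on these libraries where they do the work, as an engineer would, in place of code of your own. Each camera call takes 0.05 s, during which the arm holds its last target. There are 200 camera calls.

## Working session

There is one attempt and no reset: what is moved stays moved. The work goes in short steps, Python scripts to look and compute and a shell command to move; the robot and the scene stay as the last step left them, time stands still between calls to the robot, and variables do not carry over. Pictures are saved under pics/ and viewed, at most 10 in all, crops included, and the job is handed in when it is done.

```bash
mkdir -p pics
cat > h.py <<'E'
import numpy as np, cv2
from plant import readout, read_camera, get_calibration, job, robot
def snap(n,fn):
    c=get_calibration(n); im=read_camera(n); cv2.imwrite(f'pics/{fn}.png',im[:,:,::-1]); np.save(f'pics/{fn}.npy',im); np.save(f'pics/{fn}_c.npy',c,allow_pickle=True); return im,c
def load(fn): return np.load(f'pics/{fn}.npy'), np.load(f'pics/{fn}_c.npy',allow_pickle=True).item()
def foc(c): return 192/np.tan(np.radians(c['fovy'])/2)
def ray(c,u,v,fish=False):
    f=foc(c); x,y=(u-c['cx'])/f,(v-c['cy'])/f
    if fish:
        r=np.hypot(x,y); s=np.sin(r)/r if r>1e-9 else 1; d=np.array([x*s,y*s,np.cos(r)])
    else: d=np.array([x,y,1.])
    P=np.array(c['pose']); d=P[:3,:3]@d; return P[:3,3],d/np.linalg.norm(d)
def onz(c,u,v,z,fish=False):
    o,d=ray(c,u,v,fish); return o+d*(z-o[2])/d[2]
def proj(c,p,fish=False):
    P=np.array(c['pose']); q=P[:3,:3].T@(np.array(p)-P[:3,3]); f=foc(c)
    if fish:
        r=np.hypot(q[0],q[1]); t=np.arctan2(r,q[2]); return c['cx']+f*t*q[0]/r, c['cy']+f*t*q[1]/r
    return c['cx']+f*q[0]/q[2], c['cy']+f*q[1]/q[2]
E
python3 - <<'E'
from h import *
np.set_printoptions(precision=3,suppress=True)
ims=[]
for n in ['scene','side','wrist']:
    im,c=snap(n,n+'0'); print(n,c['fovy'],c['cx'],c['cy'],np.array(c['pose']).tolist())
for n in ['scene','side']:
    im,_=load(n+'0'); cv2.imwrite(f'pics/{n}0b.png',cv2.resize(im[:,:,::-1],(800,600),interpolation=cv2.INTER_CUBIC))
print(readout.read_state())
E
```

```text
scene 56.73147511768466 253.02222133303403 198.08117879758439 [[0.03486452729772378, 0.6688255260832531, -0.7426014276822837, 1.437653312197753], [0.9993801026642544, -0.01969926288953268, 0.029177893008126718, -0.015179708137473186], [0.004886218895105686, -0.7431583644830144, -0.6690977284103126, 0.8717716093800024], [0.0, 0.0, 0.0, 1.0]]
side 47.82874397200362 260.91312637943724 190.52073594011694 [[0.9340133502502608, -0.22293321654534953, 0.2791412590697184, 0.1660354498054853], [-0.35708420048061656, -0.6055505913722096, 0.7111957220455462, -0.977730000746005], [0.010485004597145157, -0.7639432323474771, -0.6451982659842526, 0.9693512204073921], [0.0, 0.0, 0.0, 1.0]]
wrist 65.70646984690485 256.0107061524005 192.09221288948183 [[0.3995778810980849, 0.8865610488089827, 0.23312448106511818, 0.1759874583248635], [0.9166992490028535, -0.38645814446977583, -0.10155092048121431, 0.5788812760952577], [6.176381356199e-05, 0.25428253834601755, -0.9671299741387075, 0.3835611228778883], [0.0, 0.0, 0.0, 1.0]]
{'t': 0.15, 'q': array([ 1.075,  0.131,  1.489, -0.   ,  1.523, -0.085]), 'dq': array([ 0.   , -0.003, -0.001, -0.   , -0.002, -0.002]), 'joint_torque': array([  0.   , -56.048, -49.233,   0.077,   0.031,  -0.   ]), 'tool_pos': array([0.239, 0.55 , 0.404]), 'orientation': array([-0.641, -3.075,  0.002]), 'force': array([ 0.242,  0.147, -0.062]), 'wrist_torque': array([0.002, 0.05 , 0.027]), 'gripper_force': 0.0, 'opening': 0.09297571788023996}
```

View pics/scene0b.png

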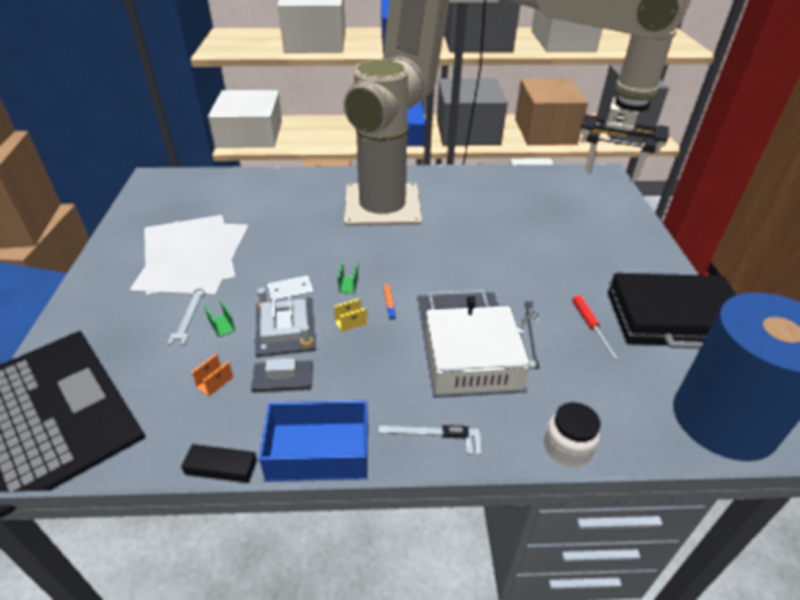

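View pics/side0b.png

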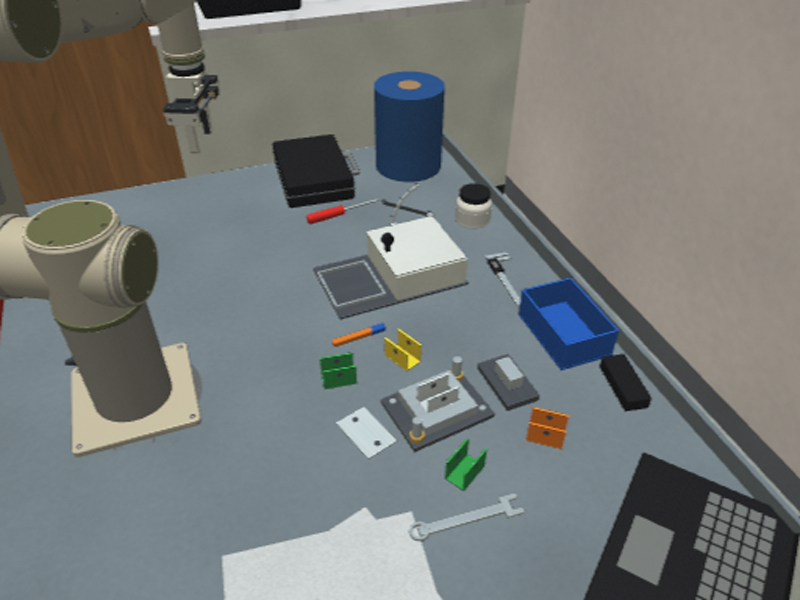

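Scene view: the die with the bare-metal bracket is at about (285,320), the light box at (475,345) with its grip at (471,303), and the pointer near (530,330). Side view: the bracket is at (437,390), the box at (417,255), the grip at (387,240), and the tray at (350,283). Next I'll zoom in on both areas.

Run:
```python
from h import *
s,_=load('scene0'); d,_=load('side0')
def cr(im,u,v,w,h,k): return cv2.resize(im[v:v+h,u:u+w,::-1],(w*k,h*k),interpolation=cv2.INTER_CUBIC)
a=np.hstack([cr(d,240,225,80,60,5),cr(s,155,172,80,60,5)])
b=np.hstack([cr(d,195,110,110,82,4)[:300,:400],cr(s,262,180,100,75,4)])
cv2.imwrite('pics/z0.png',np.vstack([a,b]))
def big(m):
    c,_=cv2.findContours(m.astype(np.uint8),0,2); return max(c,key=cv2.contourArea)
for n,im,box in [('scene',s,(255,165,360,260)),('side',d,(190,110,310,210))]:
    m=np.zeros(im.shape[:2],bool); u0,v0,u1,v1=box
    hi=im.min(2)>205; m[v0:v1,u0:u1]=hi[v0:v1,u0:u1]
    c=big(m); q=cv2.approxPolyDP(c,4,True)[:,0]; print(n,cv2.contourArea(c),q.tolist())
    _,cal=load(n+'0')
    for p in q: print(onz(cal,*map(float,p),0.077).round(4))
```

```text
scene 2038.5 [[326, 197], [305, 197], [302, 202], [274, 199], [280, 237], [337, 232]]
[0.5574 0.2645 0.077 ]
[0.5553 0.194  0.077 ]
[0.5797 0.1805 0.077 ]
[0.5622 0.0892 0.077 ]
[0.7312 0.0938 0.077 ]
[0.7163 0.2681 0.077 ]
side 1280.0 [[296, 163], [276, 139], [236, 148], [254, 175]]
[0.7187 0.1018 0.077 ]
[0.7109 0.264  0.077 ]
[0.5527 0.2592 0.077 ]
[0.5591 0.0888 0.077 ]
```

View pics/z0.png

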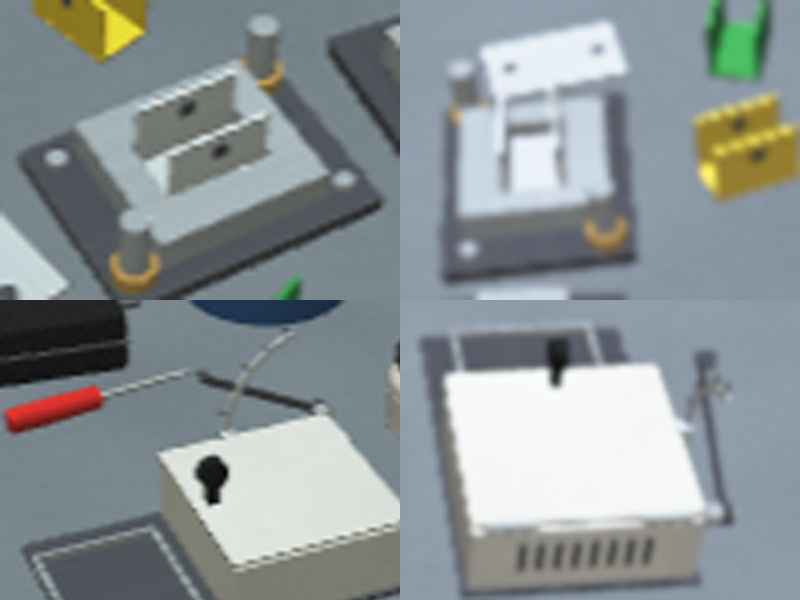

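The zoom shows the bracket's flange tops, the pointer arm with its flag near (703,358) and its pivot near (722,515) in the scene crop, and the same arm from (203,380) to (318,407) in the side crop.

Run:
```python
from h import *
_,S=load('scene0'); _,D=load('side0')
def tri(a,b):
    o1,d1=ray(S,*a);o2,d2=ray(D,*b)
    A=np.stack([d1,-d2],1); t=np.linalg.lstsq(A,o2-o1,rcond=None)[0]
    p,q=o1+d1*t[0],o2+d2*t[1]; return ((p+q)/2).round(4),np.linalg.norm(p-q).round(4)
print('tip',tri((338.25,194.5),(245.75,130))); print('hinge',tri((342.5,233.75),(274.5,136.75)))
zd=lambda x,y:(240+x/5,225+y/5)
P=[onz(D,*zd(*p),.066) for p in [(133,105),(238,70),(167,157),(270,115)]]
P=np.array(P);print('flange tops',P.round(4).tolist(),P.mean(0).round(4)); e=P[1]-P[0]+P[3]-P[2]; print('yaw',np.arctan2(e[1],e[0]))
# die block top corners in side z=.034: left, top, right, bottom
Q=np.array([onz(D,*zd(*p),.034) for p in [(78,128),(235,60),(327,178),(163,245)]]);print('block',Q.round(4).tolist(),Q.mean(0).round(4))
e=Q[1]-Q[0]+Q[2]-Q[3];print('yaw',np.arctan2(e[1],e[0]))
zs=lambda x,y:(155+(x-400)/5,172+y/5)
Q=np.array([onz(S,*zs(*p),.034) for p in [(463,100),(605,95),(612,200),(460,215)]]);print('block scene',Q.round(4).tolist(),Q.mean(0).round(4))
# grip: triangulate
print('grip',tri((262+157/4,180+55/4),(195+212/4,110+172/4)))
# tray/base in side: near-left base corner etc z=.006
zl=lambda x,y:(195+x/4,110+(y-300)/4)
for p in [(25,550),(32,562),(157,528)]: print(onz(D,*zl(*p),.006 if p[0]==25 else .014).round(4))
st=readout.read_state(); import scipy.spatial.transform as T
R=T.Rotation.from_rotvec(st['orientation']).as_matrix(); print(R.round(3))
```

```text
tip (array([0.6007, 0.2884, 0.1256]), np.float64(0.0004))
hinge (array([0.7158, 0.2873, 0.0699]), np.float64(0.0035))
flange tops [[0.4856, -0.213, 0.066], [0.5518, -0.2089, 0.066], [0.489, -0.2552, 0.066], [0.5547, -0.2467, 0.066]] [ 0.5203 -0.231   0.066 ]
yaw 0.09562679584346899
block [[0.4608, -0.1915, 0.034], [0.567, -0.1736, 0.034], [0.5791, -0.2754, 0.034], [0.4746, -0.2873, 0.034]] [ 0.5204 -0.2319  0.034 ]
yaw 0.14047147828449255
block scene [[0.4663, -0.2834, 0.034], [0.4638, -0.1823, 0.034], [0.5724, -0.1685, 0.034], [0.5838, -0.2687, 0.034]] [ 0.5216 -0.2257  0.034 ]
grip (array([0.5698, 0.1769, 0.1051]), np.float64(0.0007))
[0.4163 0.2532 0.006 ]
[0.4155 0.2239 0.014 ]
[0.5355 0.2333 0.014 ]
[[-0.917  0.399 -0.001]
 [ 0.399  0.917 -0.001]
 [ 0.    -0.001 -1.   ]]
```

```bash
python3 -m handwheel '[[3,-4.75,0,0.06,0],[3,-4.75,0,0.06,0],[3,-4.75,0,0.06,0],[3,-4.75,0,0.06,0],[3,-4.75,0,0.06,0],[3,-4.75,0,0.06,0],[3,-4.75,0,0.06,0],[3,-4.75,0,0.06,0],[0,0,0,0,0]]'
python3 - <<'E'
from h import *
snap('wrist','w1'); print(readout.read_state()['tool_pos'],readout.read_state()['t'])
im,_=load('w1'); cv2.imwrite('pics/w1b.png',cv2.resize(im[:,:,::-1],(800,600),interpolation=cv2.INTER_CUBIC))
E
```

```text
t: 1.27
tool_pos: [0.481, 0.167, 0.4044]
orientation: [0.102, -3.14, 0.002]
force: [-1.0, -0.4, -0.5]
opening: 0.0931
gripper_force: 0.0
[0.48015208 0.16863029 0.40436335] 1.325
```

View pics/w1b.png

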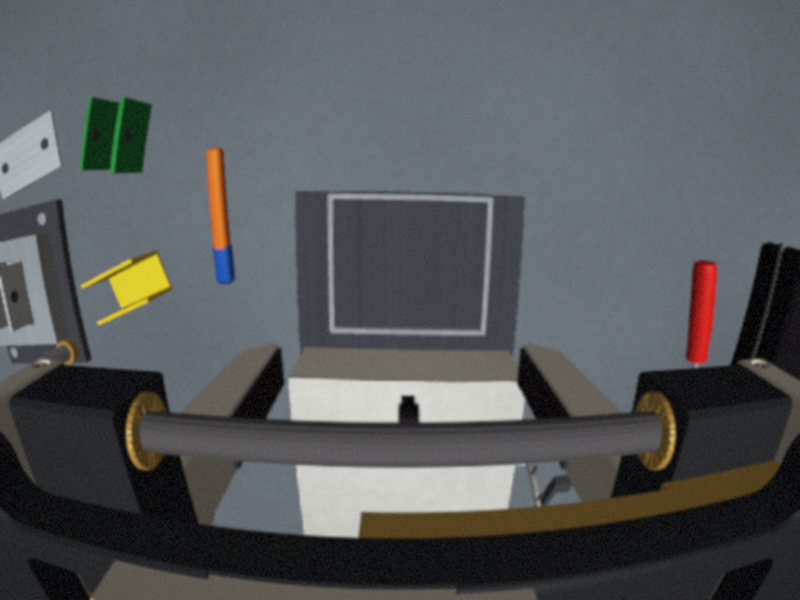

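The wrist view shows the tray rim corners at about (328,194), (493,198), (489,334) and (330,333). The base plate's front corners are (296,191) and (524,196), and the grip is at (409,405).

Run:
```python
from h import *
im,c=load('w1'); k=1.5625
R=np.array([onz(c,u/k,v/k,.014,True) for u,v in [(328,194),(493,198),(489,334),(330,333)]])
print(R.round(4).tolist(),R.mean(0).round(4))
e=R[1]-R[0]+R[2]-R[3]; f=R[3]-R[0]+R[2]-R[1]
print('yaw', np.arctan2(-e[0],e[1]),np.arctan2(f[1],f[0]),np.linalg.norm(e)/2,np.linalg.norm(f)/2)
B=np.array([onz(c,u/k,v/k,.006,True) for u,v in [(296,191),(524,196)]]);print(B.round(4).tolist(),np.linalg.norm(B[1]-B[0]),np.arctan2(-(B[1]-B[0])[0],(B[1]-B[0])[1]))
W=np.array([onz(c,u/k,v/k,.07,True) for u,v in [(290,379),(524,381)]]);print(W.round(4).tolist(),W.mean(0))
```

```text
[[0.4256, 0.107, 0.014], [0.4199, 0.2388, 0.014], [0.5341, 0.2475, 0.014], [0.5417, 0.1125, 0.014]] [0.4803 0.1764 0.014 ]
yaw 0.049934578877886215 0.06149088998332476 0.13354851600832113 0.11535936383433389
[[0.4244, 0.0789, 0.006], [0.4158, 0.2666, 0.006]] 0.18783550737647992 0.0455955676040011
[[0.5611, 0.09, 0.07], [0.5518, 0.267, 0.07]] [0.55646947 0.17850072 0.07      ]
```

```bash
python3 -m handwheel '[[0.6,-5,-1,0.007,0],[0.5,-5,-1,0.007,0],[0,-5,-1,0.007,0],[0,-5,-1,0.007,0],[0,-5,-1,0.007,0],[0,-5,-1,0.007,0],[0,-5,-1,0.008,0],[0,-5,-1,0.01,0],[0,0,0,0,0]]'
python3 - <<'E'
from h import *
snap('wrist','w2'); print(readout.read_state()['tool_pos'],readout.read_state()['t'])
im,_=load('w2'); cv2.imwrite('pics/w2b.png',cv2.resize(im[:,:,::-1],(800,600),interpolation=cv2.INTER_CUBIC))
E
```

```text
t: 2.45
tool_pos: [0.4903, -0.2311, 0.3235]
orientation: [0.199, -3.134, -0.001]
force: [-0.2, 0.7, -0.3]
opening: 0.0931
gripper_force: 0.0
[ 0.49057152 -0.22973191  0.32394818] 2.5
```

View pics/w2b.png

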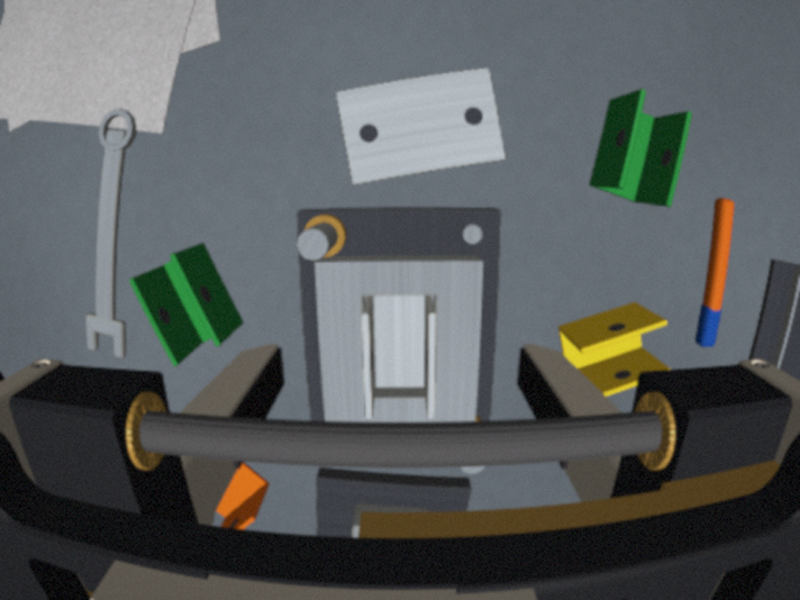

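Wrist view: the die and bracket look aligned with the tool. The flange tops run along (363,297)→(370,416) on the left and (437,299)→(434,416) on the right. The bracket floor spans u 376–425, and the block's near corners are (315,261) and (484,261).

Run:
```python
from h import *
im,c=load('w2'); k=1.5625
def P(l,z): return np.array([onz(c,u/k,v/k,z,True) for u,v in l])
L=P([(366,297),(370,416),(432,299),(432,416)],.066)
e=L[1]-L[0]+L[3]-L[2]; print(L.round(4).tolist(),L.mean(0).round(4),'yaw',np.arctan2(e[1],e[0]),[np.arctan2(*(L[i+1]-L[i])[[1,0]]) for i in (0,2)])
B=P([(315,261),(484,261)],.034); d=B[1]-B[0]; yaw=np.arctan2(-d[0],d[1]); print(B.round(4).tolist(),np.linalg.norm(d),yaw)
x=np.array([np.cos(yaw),np.sin(yaw),0]); print('die centre',B.mean(0)+.055*x)
pl=P([(313,245)],.060); print('pillar',pl, pl+.069*x+.046*np.array([-x[1],x[0],0]))
```

```text
[[0.4838, -0.2487, 0.066], [0.5542, -0.2392, 0.066], [0.4805, -0.214, 0.066], [0.5497, -0.2035, 0.066]] [ 0.517  -0.2263  0.066 ] yaw 0.14198274605537153 [np.float64(0.13467727430976023), np.float64(0.14939598958743608)]
[[0.474, -0.2827, 0.034], [0.4614, -0.183, 0.034]] 0.10043845239437181 0.12586542620666233
die centre [ 0.52226128 -0.22594149  0.034     ]
pillar [[ 0.46040817 -0.28034394  0.06      ]] [[ 0.5230878  -0.22604602  0.06      ]]
```

```bash
python3 -m handwheel '[[1.5,0.1,-2,0,0.2],[1.5,0.1,-3,0,0.3],[0,0,-3,0,0.3],[0,0,-1.4,0,0.3],[0,0,-0.7,0,0.3],[0,0,0,0,0.3]]' 20
python3 -m handwheel '[[0,0,0,0,1],[0,0,0,0,1],[0,0,0,0,1],[0,0,0,0,1]]' 20
```

```text
t: 3.25
tool_pos: [0.5208, -0.2275, 0.2242]
orientation: [-0.203, 3.135, -0.0]
force: [-0.1, -0.3, 0.1]
opening: 0.0651
gripper_force: 0.0
t: 3.75
tool_pos: [0.5207, -0.2281, 0.2243]
orientation: [-0.203, 3.134, -0.001]
force: [-1.3, 0.1, 3.2]
opening: 0.0396
gripper_force: 20.0
```

```bash
python3 -m handwheel '[[0,0,0.7,0,1],[0,0,1.5,0,1],[0,0,2,0,1],[0,0,2.5,0,1],[0,0,2.5,0,1],[0,0,1.8,0,1],[0,0,0,0,1]]' 25
python3 -m handwheel '[[0,2,0,0,1],[-0.5,4,0,-0.01,1],[-0.5,4.5,0,-0.01,1],[-0.5,4.5,0,-0.01,1],[-0.5,4.5,0,-0.01,1],[-0.5,4.5,0,-0.01,1],[-0.5,4.5,0,-0.01,1],[-0.5,4.5,0,-0.01,1],[-0.5,4.5,0,-0.005,1],[-0.5,2.8,0,0,1]]'
python3 - <<'E'
from h import *
im,c=snap('wrist','w3'); s,cs=snap('side','s3')
cv2.imwrite('pics/z3.png',np.hstack([cv2.resize(im[:,:,::-1],(400,300)),cv2.resize(s[80:230,170:370,::-1],(400,300),interpolation=cv2.INTER_CUBIC)]))
st=readout.read_state();print(st['tool_pos'],st['orientation'],st['force'],st['opening'])
E
```

```text
t: 4.62
tool_pos: [0.5212, -0.2282, 0.3363]
orientation: [-0.203, 3.131, -0.004]
force: [-0.3, 0.9, -1.5]
opening: 0.0396
gripper_force: 25.0
t: 5.88
tool_pos: [0.474, 0.1776, 0.3322]
orientation: [0.088, -3.138, -0.0]
force: [0.2, -0.8, -0.2]
opening: 0.0401
gripper_force: 25.0
[0.4738367  0.17804242 0.33222356] [ 9.06668387e-02 -3.13744628e+00 -8.64317752e-04] [-0.61729785  0.64067697 -1.29766903] 0.03964841174864911
```

View pics/z3.png

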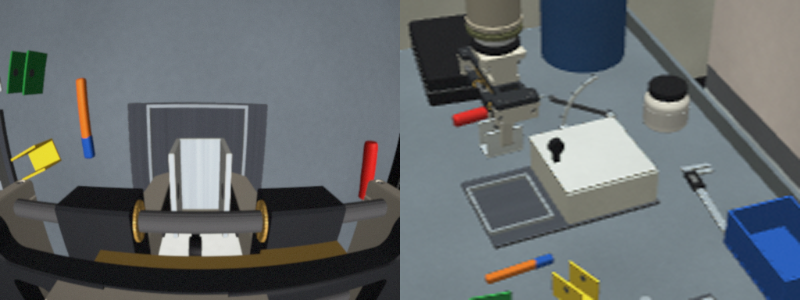

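The wrist view shows the bracket held straight in the fingers above the tray, which is at (197,145). The side view confirms it. Lowering it next.

```bash
python3 -m handwheel '[[0.3,-0.2,-2,0,1],[0.1,0,-3,0,1],[0,0,-3,0,1],[0,0,-2,0,1],[0,0,-1.2,0,1],[0,0,-0.4,0,1],[0,0,0,0,1],[0,0,0,0,1]]'
python3 -m handwheel '[[0,0,-0.2,0,1],[0,0,0,0,1],[0,0,0,0,1]]'
```

```text
t: 6.98
tool_pos: [0.4801, 0.1732, 0.2187]
orientation: [-0.085, 3.139, 0.001]
force: [-0.3, -0.7, -1.0]
opening: 0.0398
gripper_force: 25.0
t: 7.35
tool_pos: [0.4796, 0.1731, 0.2158]
orientation: [-0.085, 3.14, 0.0]
force: [0.2, 0.4, -1.0]
opening: 0.0397
gripper_force: 25.0
```

```bash
python3 -m handwheel '[[0,0,-0.2,0,1],[0,0,0,0,1],[0,0,0,0,1]]'
python3 -m handwheel '[[0,0,-0.1,0,1],[0,0,0,0,1],[0,0,0,0,1]]'
```

```text
t: 7.72
tool_pos: [0.4795, 0.1731, 0.2137]
orientation: [0.085, -3.14, 0.0]
force: [0.1, -0.2, -1.1]
opening: 0.0396
gripper_force: 25.0
t: 8.1
tool_pos: [0.4796, 0.1731, 0.2127]
orientation: [0.085, -3.14, -0.0]
force: [0.0, -0.1, -1.4]
opening: 0.0399
gripper_force: 25.0
```

```bash
python3 -m handwheel '[[0,0,-0.1,0,1],[0,0,0,0,1],[0,0,0,0,1]]'
python3 -m handwheel '[[0,0,-0.1,0,1],[0,0,0,0,1],[0,0,0,0,1]]'
```

```text
t: 8.48
tool_pos: [0.4797, 0.1732, 0.2123]
orientation: [-0.085, 3.14, 0.0]
force: [-2.5, -0.7, 5.5]
opening: 0.0397
gripper_force: 25.0
t: 8.85
tool_pos: [0.4798, 0.1732, 0.2123]
orientation: [-0.085, 3.14, -0.0]
force: [-8.7, -2.0, 16.5]
opening: 0.04
gripper_force: 25.0
```

```bash
python3 -m handwheel '[[0,0,0.15,0,1],[0,0,0,0,0.5],[0,0,0,0,0.25],[0,0,0,0,0.2],[0,0,0,0,0.2]]'
python3 -m handwheel '[[0,0,0.5,0,0.2],[0,0,2,0,0.2],[0,0,3,0,0.2],[0,0,3,0,0.2],[0,0,3,0,0.2],[-0.3,0.1,3,0,0.3],[0,0,0,0,0.3]]'
python3 - <<'E'
from h import *
im,c=snap('wrist','w4'); s,cs=snap('side','s4'); q,_=snap('scene','q4')
cv2.imwrite('pics/z4.png',np.vstack([np.hstack([cv2.resize(im[:,:,::-1],(400,300)),cv2.resize(s[80:230,170:370,::-1],(400,300),interpolation=cv2.INTER_CUBIC)]),np.hstack([cv2.resize(q[160:235,262:362,::-1],(400,300),interpolation=cv2.INTER_CUBIC),cv2.resize(s[110:172,212:295,::-1],(400,300),interpolation=cv2.INTER_CUBIC)])]))
st=readout.read_state();print(st['tool_pos'],st['orientation'],st['force'],st['opening'])
E
```

```text
t: 9.48
tool_pos: [0.4795, 0.1731, 0.2121]
orientation: [0.085, -3.14, 0.0]
force: [0.4, 0.6, 0.1]
opening: 0.0713
gripper_force: 0.0
t: 10.35
tool_pos: [0.4774, 0.1744, 0.3605]
orientation: [-0.085, 3.135, 0.002]
force: [0.4, 0.3, -0.6]
opening: 0.0656
gripper_force: 0.0
[0.47629443 0.17399318 0.35620077] [ 8.50913569e-02 -3.13922498e+00  4.62523984e-04] [-0.11283638  0.94104832 -0.79200411] 0.06543010074289758
```

View pics/z4.png

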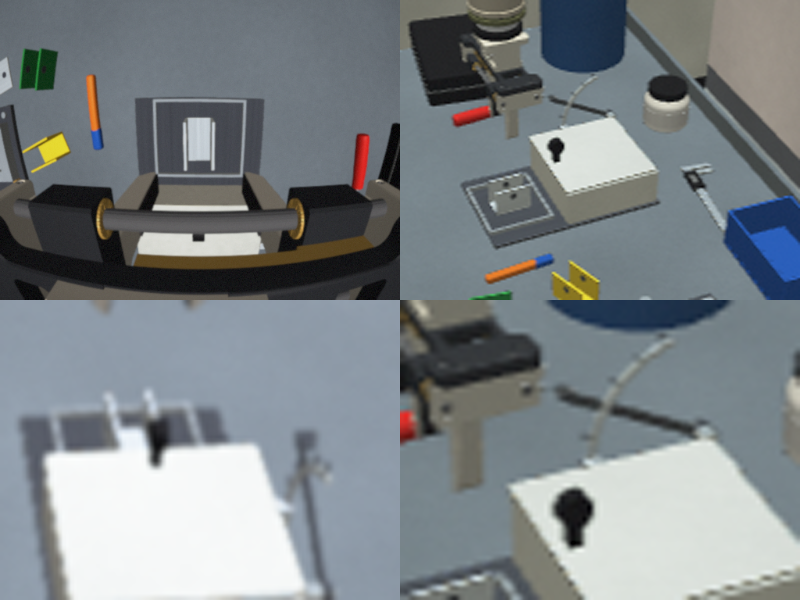

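The bracket stands upright in the tray, centred at (199,142) in the wrist view. The grip is at (573,507) in the lower-right crop, and the pointer flag is at (563,393) with its pivot at (705,432).

```bash
cat > st.py <<'E'
from h import *
psi=.05; O=np.array([.5555,.178,0]); ex=np.array([np.cos(psi),np.sin(psi),0]); ey=np.array([-ex[1],ex[0],0])
def plane(c,u,v,y,fish=False):
    o,d=ray(c,u,v,fish); t=(y-(o-O)@ey)/(d@ey); p=o+t*d; return np.array([(p-O)@ex,p[2]])*1000
E
python3 - <<'E'
from st import *
_,D=load('s4');_,S=load('q4');_,W=load('w1')
def tri(cs):
    A=np.zeros((3,3));b=np.zeros(3)
    for c,u,v,f in cs:
        o,d=ray(c,u,v,f);M=np.eye(3)-np.outer(d,d);A+=M;b+=M@o
    p=np.linalg.solve(A,b); return p, (p-O)@ex,(p-O)@ey
gd=(D,212+173/4.82,110+207/4.84,False); gs=(S,301.2,193.75,False)
print('grip',tri([gd,gs])); print('wrist grip top', onz(W,409/1.5625,399/1.5625,.120,True))
td=(245.8,129.2);ts=(338.25,195);hd=(275.3,137.3);hs=(342.5,234.5)
for n,c,t,h in [('side',D,td,hd),('scene',S,ts,hs)]:
    a=plane(c,*t,104);b=plane(c,*h,104);print(n,a.round(1),b.round(1),'nominal hinge ang',np.arctan2(a[1]-72,165-a[0]),np.hypot(a[1]-72,165-a[0]),'own',np.arctan2(a[1]-b[1],b[0]-a[0]))
E
```

```text
grip (array([0.56975712, 0.17701639, 0.1055402 ]), np.float64(0.014190142694254467), np.float64(-0.0016949447802399125))
wrist grip top [0.54549738 0.17781454 0.12      ]
side [ 41662.1 -70139.1] [ 51824.  -75657.1] nominal hinge ang -2.1045967932829406 81557.45289462301 own 0.4974595477866769
scene [-246714.2 -224813.4] [-216808.7 -248060.7] nominal hinge ang -0.7388117570191942 333950.27785731404 own 0.6607819800520631
```

```bash
python3 - <<'E'
from st import *
_,D=load('s4');_,S=load('q4')
td=(245.8,129.2);ts=(338.25,195);hd=(275.3,137.3);hs=(342.5,234.5)
for n,c,t,h in [('side',D,td,hd),('scene',S,ts,hs)]:
    a=plane(c,*t,.104);b=plane(c,*h,.104);print(n,a.round(1),b.round(1),'nominal hinge ang',np.arctan2(a[1]-72,165-a[0]),np.hypot(a[1]-72,165-a[0]),'own',np.arctan2(a[1]-b[1],b[0]-a[0]))
print('arc top',plane(D,268,118.3,.095))
E
python3 -m handwheel '[[3,0.1,0,0,0.3],[3.5,0.1,0,0,0.3],[2,0.1,-1,0,0.3],[0.8,0,-2,0,0.3],[0,0,-2,0,0.3],[0,0,-1.5,0,0.3],[0,0,0,0,0.3],[0,0,0,0,0.3]]'
```

```text
side [ 49.4 131.5] [169.2  66.4] nominal hinge ang 0.47525156965286613 129.96779718136898 own 0.4974595477866755
scene [ 61.4 133.4] [159.2  57.4] nominal hinge ang 0.5349826451406178 120.44791791591436 own 0.6607819800520633
arc top [132.48587342 162.33190195]
t: 11.5
tool_pos: [0.5695, 0.1772, 0.2929]
orientation: [-0.085, 3.14, 0.0]
force: [-0.4, -0.4, -0.7]
opening: 0.0647
gripper_force: 0.0
```

```bash
python3 -m handwheel '[[0,0,-1,0,0.3],[0,0,-0.75,0,0.3],[0,0,0,0,0.4],[0,0,0,0,1],[0,0,0,0,1],[0,0,0,0,1],[0,0,0,0,1],[0,0,0,0,1]]' 50
python3 - <<'E'
from h import *
s,cs=snap('side','s5'); q,_=snap('scene','q5')
cv2.imwrite('pics/z5.png',np.hstack([cv2.resize(s[100:175,200:300,::-1],(400,300),interpolation=cv2.INTER_CUBIC),cv2.resize(q[160:235,262:362,::-1],(400,300),interpolation=cv2.INTER_CUBIC)]))
E
```

```text
t: 12.5
tool_pos: [0.5696, 0.1775, 0.2748]
orientation: [-0.085, 3.14, 0.001]
force: [0.7, 2.3, -1.0]
opening: 0.0137
gripper_force: 50.0
```

View pics/z5.png

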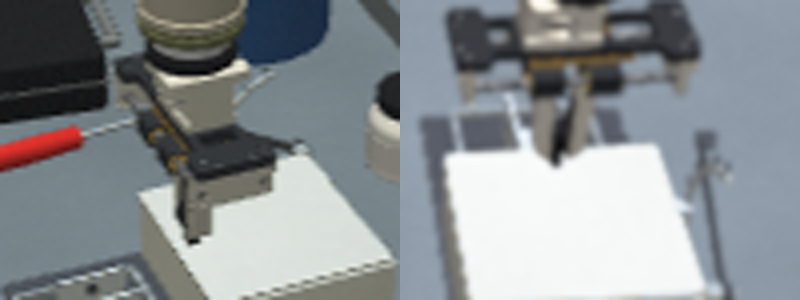

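The fingers hold the grip at (195,215) in the side crop, with the opening at 13.7 mm. Raising along the arc.

```bash
python3 -m handwheel '[[0.1,0,0.4,0,1],[0.15,0.02,0.5,0,1],[0.18,0.02,0.58,0,1],[0.26,0.01,0.72,0,1],[0.32,0.02,0.71,0,1],[0.34,0.02,0.69,0,1],[0.38,0.02,0.67,0,1],[0.42,0.02,0.65,0,1],[0.44,0.02,0.64,0,1],[0,0,0,0,1]]'
python3 -m handwheel '[[0.2,0.01,0.3,0,1],[0,0,0,0,1],[0,0,0,0,1]]'
python3 - <<'E'
from h import *
s,cs=snap('side','s6'); q,_=snap('scene','q6')
cv2.imwrite('pics/z6.png',np.hstack([cv2.resize(s[100:175,200:300,::-1],(400,300),interpolation=cv2.INTER_CUBIC),cv2.resize(q[160:235,262:362,::-1],(400,300),interpolation=cv2.INTER_CUBIC)]))
E
```

```text
t: 13.85
tool_pos: [0.5957, 0.1787, 0.3304]
orientation: [0.085, -3.14, -0.0]
force: [1.6, 4.7, -11.0]
opening: 0.0136
gripper_force: 50.0
t: 14.22
tool_pos: [0.5975, 0.1788, 0.3328]
orientation: [0.085, -3.14, -0.0]
force: [4.9, 5.0, -13.8]
opening: 0.0136
gripper_force: 50.0
```

View pics/z6.png

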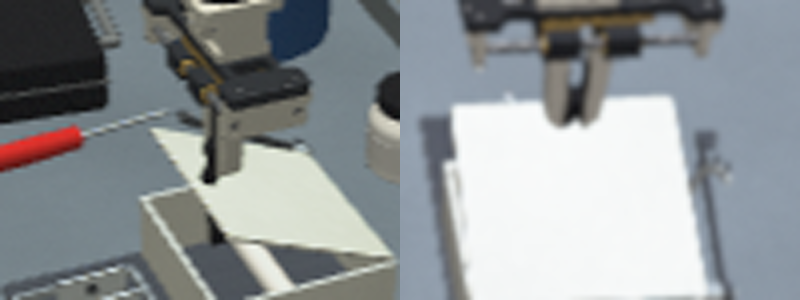

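Lid is raised to roughly 0.42 rad. In the side crop its upper corner is at (150,128) and the pointer runs from (178,115) to (300,147). For a finer comparison I'll use a close-up composite.

Run:
```python
from h import *
A=(load('side0')[0].astype(float)+load('s4')[0]+load('s3')[0])/3
S=(load('scene0')[0].astype(float)+load('q4')[0])/2
B=load('s6')[0].astype(float)
def cr(im,u,v,w,h,W,H): return cv2.resize(im[v:v+h,u:u+w,::-1].clip(0,255).astype(np.uint8),(W,H),interpolation=cv2.INTER_CUBIC)
cv2.imwrite('pics/z7.png',np.vstack([np.hstack([cr(A,240,118,40,30,400,300),cr(B,235,120,40,30,400,300)]),np.hstack([cr(S,318,188,40,50,400,300)[:, :],cr(B,250,120,40,30,400,300)])]))
np.save('pics/A.npy',A)
```

```text
(no output)
```

View pics/z7.png

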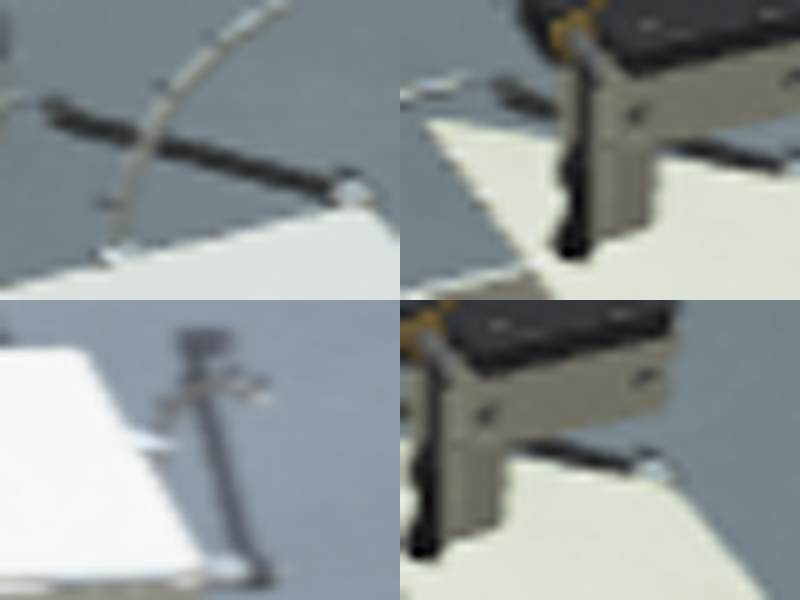

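Upper left (side, 10x): the pointer arm's centreline runs from (60,112) to (330,190). Upper right: the lid's top edge starts at (425,120). Lower right: that edge passes (505,462) and ends at (668,485). Next I compare the angles in the vertical planes.

```bash
cat > ang.py <<'E'
from st import *
_,D=load('s4');_,S=load('q4')
def a(c,p,q,y):
    P=plane(c,*p,y);Q=plane(c,*q,y); return P.round(1),Q.round(1),'ang %.3f len %.0f'%(np.arctan2(P[1]-Q[1],Q[0]-P[0]),np.hypot(*(P-Q)))
E
python3 - <<'E'
from ang import *
f=lambda u0,v0,x,y,k=10,l=10:(u0+(x+.5)/k-.5,v0+(y+.5)/l-.5)
print('ptr side',a(D,f(240,118,60,112),f(240,118,330,190),.104))
print('ptr tip-pivot',a(D,f(240,118,60,112),f(240,118,350,193),.104))
print('lid now',a(D,f(235,120,25,120),f(250,120,268,185),.089))
print('lid shut edge',a(D,f(240,118,5,288),f(240,118,340,207),.089))
print('ptr scene',a(S,f(318,188,195,65,10,6),f(318,188,262,270,10,6),.104))
E
```

```text
ptr side (array([ 48.5, 133.6]), array([157.5,  72.8]), 'ang 0.509 len 125')
ptr tip-pivot (array([ 48.5, 133.6]), array([165.9,  69.3]), 'ang 0.501 len 134')
lid now (array([ 10., 140.]), array([166.2,  72.9]), 'ang 0.406 len 170')
lid shut edge (array([19.9, 74.3]), array([154.6,  75. ]), 'ang -0.005 len 135')
ptr scene (array([ 57.9, 115.8]), array([164.2,  71.5]), 'ang 0.395 len 115')
```

Run:
```python
from ang import *
W=lambda x,y,z: O+ex*x+ey*y+np.array([0,0,z])
for th in (.42,.46,.5,.54):
    for r in (60,125):
        p=W(.165-r*np.cos(th)/1e3,.104,.072+r*np.sin(th)/1e3); print(th,r,np.round(proj(S,p)+proj(D,p),2))
print('hinge',np.round(proj(S,W(.165,.104,.072))+proj(D,W(.165,.104,.072)),2))
# dark-arm centreline in side mean picture, per column
A=np.load('pics/A.npy').mean(2)
for u in range(244,276,2):
    col=A[124:142,u]; w=np.clip(np.median(col)-25-col,0,None); print(u,round((w*np.arange(124,142)).sum()/max(w.sum(),1e-9),2),end=' | ')
S0=(load('scene0')[0].astype(float)+load('q4')[0])/2; S0=S0.mean(2); print()
for v in range(190,240,3):
    r=S0[v,330:352]; w=np.clip(np.median(r)-20-r,0,None); print(v,round((w*np.arange(330,352)).sum()/max(w.sum(),1e-9),2),round(w.sum()),end=' | ')
```

```text
0.42 60 [340.41 214.29 261.14 133.87]
0.42 125 [336.84 195.27 246.19 131.13]
0.46 60 [340.61 214.02 261.39 133.31]
0.46 125 [337.25 194.65 246.73 129.94]
0.5 60 [340.82 213.78 261.68 132.76]
0.5 125 [337.67 194.08 247.31 128.75]
0.54 60 [341.04 213.57 261.98 132.21]
0.54 125 [338.1  193.56 247.93 127.58]
hinge [343.85 232.66 274.35 136.3 ]
244 128.0 | 246 129.28 | 248 130.11 | 250 130.83 | 252 131.07 | 254 0.0 | 256 132.37 | 258 132.56 | 260 133.25 | 262 133.65 | 264 134.47 | 266 134.8 | 268 135.47 | 270 135.9 | 272 136.54 | 274 135.0 | 
190 0.0 0 | 193 337.91 120 | 196 337.74 170 | 199 337.82 100 | 202 337.49 81 | 205 336.82 124 | 208 337.92 77 | 211 338.95 69 | 214 339.31 66 | 217 339.89 60 | 220 340.31 63 | 223 340.78 62 | 226 341.21 62 | 229 341.94 59 | 232 345.74 319 | 235 343.2 99 | 238 0.0 0 |
```

Pointer is about 0.485 rad by line fit and the lid about 0.415, so I'll raise it by another 0.07 rad.

```bash
python3 -m handwheel '[[0.22,0.01,0.28,0,1],[0.24,0.01,0.28,0,1],[0.23,0.01,0.27,0,1],[0,0,0,0,1],[0,0,0,0,1],[0,0,0,0,1]]'
python3 - <<'E'
from ang import *
ims=[snap('side',f's8{i}')[0].astype(float) for i in range(4)]; B=np.mean(ims,0).mean(2)
st=readout.read_state(); p=st['tool_pos']; d=np.hypot(p[0]-.5696,p[2]-.2748); print(p,st['force'],'kin',2*np.arcsin(d/2/.15426))
# +y lid edge: per column, topmost strong dark->bright step
us=[];vs=[]
for u in list(range(239,250))+list(range(262,276)):
    g=np.diff(B[122:142,u]); i=np.argmax(g)
    if g[i]>25 and 0<i<len(g)-1:
        o=(g[i+1]-g[i-1])/(2*(2*g[i]-g[i-1]-g[i+1])); us.append(u);vs.append(122.5+i+o)
us,vs=np.array(us),np.array(vs); print(np.c_[us,vs].round(1).tolist())
k=np.polyfit(us,vs,1); r=vs-np.polyval(k,us); m=abs(r)<1; k=np.polyfit(us[m],vs[m],1); print(k)
print(a(D,(240,np.polyval(k,240)),(275,np.polyval(k,275)),.089))
A=np.array([(248,130.11),(250,130.83),(252,131.07),(256,132.37),(258,132.56),(260,133.25),(262,133.65),(264,134.47),(266,134.8),(268,135.47),(270,135.9),(272,136.54)])
k=np.polyfit(*A.T,1);print('ptr',a(D,(248,np.polyval(k,248)),(272,np.polyval(k,272)),.104))
E
```

```text
t: 15.08
tool_pos: [0.6042, 0.1791, 0.3408]
orientation: [0.085, -3.139, -0.0]
force: [1.7, 5.1, -13.2]
opening: 0.0138
gripper_force: 50.0
[0.60414886 0.17913801 0.34081634] [  2.74081695   5.28145532 -13.50420955] kin 0.4878406049039328
[[239.0, 127.3], [240.0, 129.4], [241.0, 129.3], [242.0, 129.4], [243.0, 129.5], [244.0, 130.1], [245.0, 130.4], [246.0, 130.5], [247.0, 130.6], [248.0, 131.0], [249.0, 131.4], [262.0, 134.5], [263.0, 134.6], [264.0, 134.7], [265.0, 135.1], [266.0, 135.4], [267.0, 135.6], [268.0, 135.7], [269.0, 136.0], [270.0, 136.5], [271.0, 136.6], [272.0, 136.7], [273.0, 136.7], [274.0, 135.7], [275.0, 135.6]]
[ 0.23846815 71.86795885]
(array([ 21.4, 147.4]), array([160.5,  77. ]), 'ang 0.468 len 156')
ptr (array([ 57.9, 125.5]), array([155.2,  73.8]), 'ang 0.489 len 110')
```

```bash
python3 -m handwheel '[[0.1,0,0.12,0,1],[0,0,0,0,1],[0,0,0,0,1],[0,0,0,0,1],[0,0,0,0,1],[0,0,0,0,1]]'
python3 - <<'E'
from h import *
s,_=snap('side','s9'); b,_=load('s4')
print('tray area change', np.abs(s[170:195,205:232].astype(int)-b[170:195,205:232]).mean())
st=readout.read_state(); print(st['tool_pos'],st['gripper_force'],st['opening'],st['t'])
print(job.close_job())
E
```

```text
t: 16.02
tool_pos: [0.605, 0.1792, 0.3417]
orientation: [0.085, -3.139, -0.0]
force: [3.0, 6.0, -14.2]
opening: 0.0137
gripper_force: 50.0
tray area change 0.557037037037037
[0.6050284  0.17917061 0.34170423] 50.00205338001251 0.014010706692153721 16.075
the job is handed in; nothing more can be done
None
```

The bracket is upright and released in the tray, lengthwise towards the box. The lid is held at about 0.48–0.50 rad, with the pointer measured at about 0.49 rad, and the job was handed in at 16 s; no verdict was returned.

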